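Tap a bearing cup square into a shaker's spindle housing

ROBOT

A 6-joint arm with a two-finger parallel gripper is mounted at the origin on the work surface. World frame = base frame: x ahead of the robot, y to its left, z up, the work surface at z = 0. Lengths are in m, angles in degrees, forces in N, time in s.
With the tool pointing down it reaches from about 0.3 to 0.75 m from the base axis. Payload 8.5 kg.
Tool frame: the origin (TCP) lies between the finger pads; the fingertips stand 25 mm ahead of it and the grasp point (between the pads) lies 6 mm ahead of it; x points along the fingers, y is the direction in which the jaws open and shut, and the axes are right-handed (so a half turn about x gives the same grasp; the last joint's range is limited). The gripper opens to 85 mm and grips with 20 to 120 N. Pads are 22 mm wide; open, the fingers measure 114 mm over their backs; the gripper's body (76 mm by 85 mm) begins 54 mm behind the grasp point. The pads swing forward as they close: fully open they stand 13 mm farther back than shut.
Start: joints at [-76.392, 21.807, 74.336, -0, 83.858, -12.336], TCP at [0.241, -0.495, 0.256] pointing down, gripper open.
Joint ranges: [-178.18, 178.18], [-50.72, 133.34], [12.68, 142.11], [-81.47, 261.47], [9.98, 163.14], [-165.26, 165.26]. Speed limits (degrees/s): [136.94, 136.94, 180, 180, 180, 180].

INTERFACE

Orientations are given as a 3x3 rotation matrix whose columns are the frame's x, y, z axes.
In Python, from rig import sensors, get_image, workorder gives the robot as it stands.
- The arm moves only by the tool arm_command, never from a script. Its argument "plan" is a list that holds one entry, the list of rows, each a list of 6 numbers: the shift along the tool's x, y, z in units of 25 mm (1.0 is 25 mm), then the turn, a rotation vector about the tool's x, y, z in units of 6 degrees (1.0 is 6 degrees). In form: [[[dx, dy, dz, ax, ay, az], ...]]. A call has 1 to 10 rows; each row is the pose to reach, as a shift and turn from the pose commanded when the call began, along the tool's axes at that moment; what a row does not reach only later rows make up. A row lasts 1/10 s, in which the tool goes at most 50 mm and 8.59 degrees, less where a joint would pass 70% of its speed; a pose out of reach is approached as far as the arm can. A call with a gripper value outside its range is refused whole. "jaw" is the closure, from 0 (fully open) to 1 (shut), set as the call begins (left out, the last holds). The fingers move at their own pace and stop on an object; "newtons" is the grip in N (left out, the last holds). Time passes only in rows, so rows that repeat a pose let the fingers close. It gives the time, the measured TCP pose, the force and the opening at its end, in the units of the state.
- sensors.observe(): the state, without advancing time (a new reading comes with each control period).
- get_image(name): name is "scene" or "side" or "wrist"; returns a dict with "img" (400x640x3 uint8, red, green, blue), "fx", "fy", "cx", "cy" (pixels), "T" (4x4, takes a point from camera to world coordinates). Camera axes: x right, y up, looking along -z (the intrinsics and any distortion apply to the point x, -y, -z); pixel columns grow to the right and rows downward; lengths in m; the calibration is good to about 2 mm. A picture is of the moment at which its call begins. There is no depth.
- workorder.close_job(): hands the job in, once; it reports no verdict.
The state is a dict: "time_s": time; "q": joint angles; "qvel": joint speeds; "joint_efforts": joint torques, N m; "position": TCP position; "tool_rot": TCP orientation; "ft_force": force on the tool from outside, world axes, zero at the start; "wrist_torque": the same for the moment, N m; "grip_width": finger opening in m.
Only numpy, scipy, OpenCV 4.12 (cv2) and the standard library are available. Lean on these libraries where they do the work, as an engineer would, in place of code of your own. Each camera call takes 0.05 s, during which the arm holds its last target. There are 200 camera calls.

TASK

The steel bearing cup stands crookedly started in the spindle housing of the opened shaker. Take the brass drift from the tool block and tap the cup down with it, gently and alternately around the rim so that it never cocks badly, until it comes up solid and square on the spacer inside the bore. Do not push the cup with the gripper; at the end stand the drift back in its hole and leave everything else where it is.

Things in the scene. Friction and masses are not known exactly. Their poses are not given: they have to be found in the camera images.
- bearing_cup: The bearing cup: a bright steel ring 70 mm outside, 44 mm inside, 28 mm high, started a few mm deep in the housing's bore. Origin at the centre of its underside, z up along its axis. At the start it is cocked by up to 2.5 degrees, any way. It is home when its underside sits all round on a spacer sleeve (spacer_top) hidden in the bore. Cocked over 5 degrees it scores the bore; over 35 N bruises it.
- cup_top (a point): Centre of the cup's upper rim face, the face that is tapped, best 28 mm from this point. A tight fit that stays where it is left: 11 to 15 N on the rim sinks the pressed side as far as it is pushed; the opposite side hardly moves, the sides between sink half as far. Home lies 2 to 20 mm lower, it differs and cannot be seen: there the rim no longer sinks, even at 18 to 20 N, on any side.
- housing_face (a point): Centre of the upper face of the spindle housing, a dark grey casting of 98 mm diameter amid the opened white shaker, 85 to 97 mm above the bench (levelling feet); z up, x away from the control panel. At home the cup's rim still stands 5 to 19 mm above this face. The chassis (352 by 320 mm) and all else in it stay less than 4 mm above this height.
- drift_grip (a point): Middle of the shank of the brass drift, a round rod 115 mm long, z up along it, standing nose down in a hole of the tool block. Shank 16 mm in diameter, from 31 mm below to 31 mm above this point; a collar of 26 mm diameter 31 to 39 mm below it rests on the block; then the nose, 12 mm in diameter, ends flat 84 mm below this point. About 0.2 kg.
- drift_nose (a point): Centre of the flat end of the drift's nose, z along the drift, upward.
- tool_block: Wooden tool block, 184 by 60 mm, 50 mm high, origin at the centre of its underside on the bench, x along its length. Three upright through holes of 17 mm diameter on its middle line, at x = -62, 0 and 62 mm, hold the drift, a white nylon punch and a red-handled nut driver; which is where varies.
- nylon_punch_grip (a point): Middle of the shank of the white nylon punch, a bystander shaped like the drift.
- nut_driver_grip (a point): Middle of the shank of the red-handled nut driver, a bystander shaped like the drift.
Mind the look-alikes: they are no part of the job. Leave any blue look-alike of the part that bears drift_grip alone.

How it is judged:
By the outcome, as a careful person would: the job done as asked, in the order asked, and still so for the second after the job is handed in, with the robot touching nothing.
It also fails if it takes over 72 s, if anything falls off the work surface, if the arm or the gripper's body presses on something with over 40 N, if the wrist force passes 120 N, or if a joint passes its speed limit or range.

## Working session

There is one attempt and no reset: what is moved stays moved. The work goes in short steps, Python scripts to look and compute and a tool call to move; the robot and the scene stay as the last step left them, time stands still between calls to the robot, and variables do not carry over. Pictures are saved under pics/ and viewed, about 8 in all and at most 12, crops included, and the job is handed in when it is done.

Besides the shell and the picture viewer there is one more tool, called after ">>>" by a JSON object that holds its "op" and its "data", one argument or row to a line. arm_command: Moves the arm, as the interface text tells. Its arguments: {"type":"object","properties":{"plan":{"type":"array","items":{"type":"array","items":{"type":"array","items":{"type":"number"}}}},"jaw":{"type":"number"},"newtons":{"type":"number"}},"required":["plan"]}

```bash
ls; mkdir -p pics
python3 - <<'E'
from rig import sensors,get_image
import cv2,numpy as np
s=sensors.observe()
for k,v in s.items(): print(k,np.round(v,4).tolist())
for n in("scene","side","wrist"):
    d=get_image(n);cv2.imwrite(f"pics/{n}0.png",d["img"][:,:,::-1]);print(n,{k:np.round(v,3).tolist() for k,v in d.items() if k!="img"})
E
```

```text
pics
time_s 0.0
q [-76.3921, 21.841, 74.385, 0.001, 83.8579, -12.3344]
qvel [0.0581, 0.0108, -0.0505, 0.0072, -0.0951, -0.0562]
joint_efforts [0.001, -44.8459, -23.1279, -0.0001, 0.0047, -0.0]
position [0.2406, -0.4943, 0.2557]
tool_rot [[-0.0003, 0.4375, -0.8992], [0.0014, -0.8992, -0.4375], [-1.0, -0.0014, -0.0003]]
ft_force [-0.0483, 0.3326, 0.3131]
wrist_torque [0.0019, -0.0018, 0.0325]
grip_width 0.0856
scene {'fx': 516.545, 'fy': 516.545, 'cx': 323.119, 'cy': 194.996, 'T': [[-0.505, -0.729, 0.463, 1.029], [0.863, -0.433, 0.26, 0.233], [0.011, 0.531, 0.847, 1.081], [0.0, 0.0, 0.0, 1.0]]}
side {'fx': 371.692, 'fy': 371.692, 'cx': 320.765, 'cy': 202.87, 'T': [[0.997, 0.027, -0.079, 0.448], [-0.08, 0.558, -0.826, -0.695], [0.022, 0.83, 0.558, 0.52], [0.0, 0.0, 0.0, 1.0]]}
wrist {'fx': 298.371, 'fy': 298.371, 'cx': 313.983, 'cy': 198.197, 'T': [[0.438, 0.86, 0.262, 0.307], [-0.899, 0.419, 0.127, -0.463], [-0.001, -0.291, 0.957, 0.374], [0.0, 0.0, 0.0, 1.0]]}
```

Run:
```python
import cv2,numpy as np
a=[cv2.imread(f"pics/{n}0.png") for n in("scene","side")]
cv2.imwrite("pics/both.png",cv2.resize(np.vstack(a),(480,600)))
```

```text
(no output)
```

View pics/scene0.png

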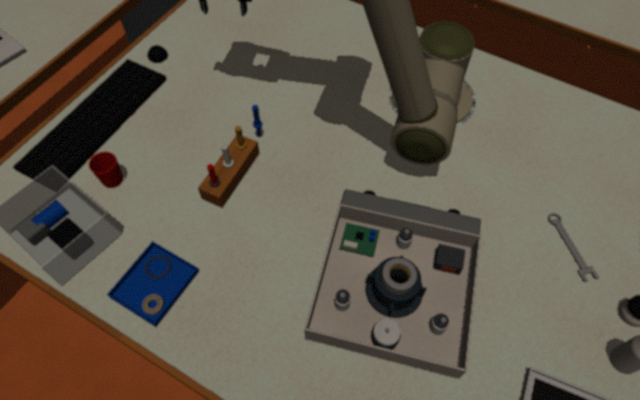

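View pics/side0.png

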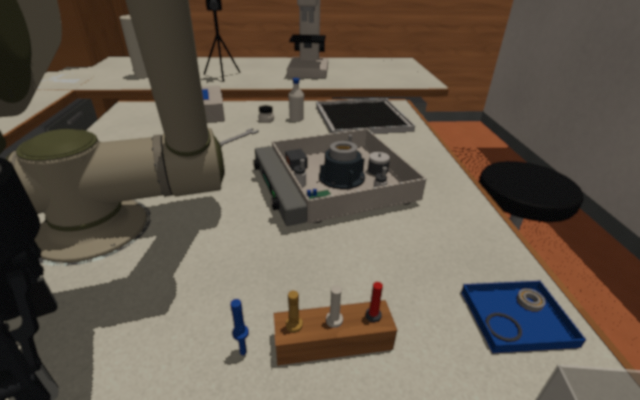

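Scene view: block with brass drift at (239,137), white punch (227,157), red driver (212,175); blue look-alike stands apart at (257,120); cup at (401,272). In the side view the same things are at (293,312), (335,305), (375,300), (238,325), with the cup at (344,150). The brass one in the block fits drift_grip. I'll confirm it in an enlarged crop with the cup beside it.

Run:
```python
import cv2,numpy as np
a,b=[cv2.imread(f"pics/{n}0.png") for n in("scene","side")]
def c(i,x,y,w,h): return cv2.resize(i[y:y+h,x:x+w],(400,300),interpolation=cv2.INTER_CUBIC)
m=np.vstack([np.hstack([c(a,190,95,100,75*1),c(b,225,270,160,120)]),np.hstack([c(a,350,240,100,75),c(b,304,130,80,60)])])
m=cv2.convertScaleAbs(m,alpha=1.5)
cv2.imwrite("pics/crop1.png",m)
```

```text
(no output)
```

View pics/crop1.png

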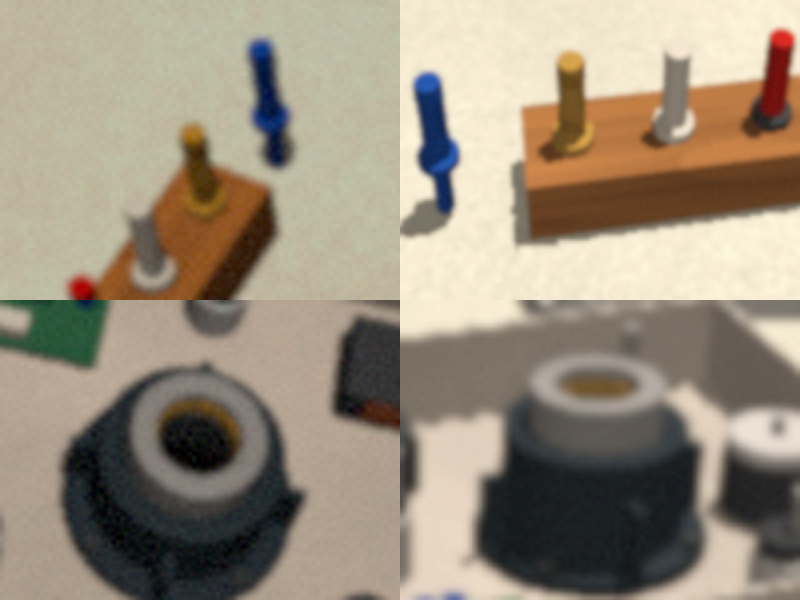

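Confirmed: the brass rod in the block, at its end nearest the blue one. Now I triangulate it and the cup.

```bash
cat > h.py <<'E'
import numpy as np,cv2
from scipy.spatial.transform import Rotation as R
CAM={'scene':(516.545,323.119,194.996),'side':(371.692,320.765,202.87),'wrist':(298.371,313.983,198.197)}
def ray(d,u,v):
    T=d['T'];r=np.array([(u-d['cx'])/d['fx'],-(v-d['cy'])/d['fy'],-1.])
    r=T[:3,:3]@r;return T[:3,3],r/np.linalg.norm(r)
def atz(d,u,v,z):
    o,r=ray(d,u,v);return o+r*(z-o[2])/r[2]
def tri(*obs):
    A=0;b=0
    for d,u,v in obs:
        o,r=ray(d,u,v);P=np.eye(3)-np.outer(r,r);A=A+P;b=b+P@o
    x=np.linalg.solve(A,b)
    return x,[round(1e3*np.linalg.norm((np.eye(3)-np.outer(r,r))@(x-o)),1) for o,r in[ray(*q) for q in obs]]
def proj(d,p):
    q=np.linalg.inv(d['T'])@np.append(p,1);return d['cx']-d['fx']*q[0]/q[2],d['cy']+d['fy']*q[1]/q[2]
def shift(s,p,units=True):
    "tool-axis shift to bring TCP to p, in 25 mm units"
    return np.array(s['tool_rot']).T@(np.array(p)-s['position'])/.025
E
python3 - <<'E'
from h import *
from rig import get_image
a,b=get_image('scene'),get_image('side')
for n,p,q in [('top',(238.2,127.8),(293,294.4)),('collar',(241.2,145.5),(293.6,323.2)),('whitetop',(225,147.5),(336.2,288.8)),('redtop',(190+80/4,95+290/4),(225+381/2.5,270+39/2.5)),('bluetop',(255.3,106.7),(236.4,302)),('cup',(400.5,274),(343.6,146.6))]:
    x,e=tri((a,*p),(b,*q));print(n,x.round(4),e)
print(atz(a,238.2,127.8,.12),atz(b,293,294.4,.12))
E
```

```text
top [ 0.4456 -0.3315  0.1205] [np.float64(1.1), np.float64(1.1)]
collar [ 0.4467 -0.3303  0.0553] [np.float64(0.5), np.float64(0.5)]
whitetop [ 0.5083 -0.3242  0.1195] [np.float64(0.5), np.float64(0.5)]
redtop [ 0.5701 -0.3205  0.1178] [np.float64(0.3), np.float64(0.3)]
bluetop [ 0.3671 -0.3365  0.1161] [np.float64(1.3), np.float64(1.3)]
cup [0.5835 0.165  0.1109] [np.float64(1.2), np.float64(1.2)]
[ 0.44419343 -0.3315931   0.12      ] [ 0.44660816 -0.33181144  0.12      ]
```

Run:
```python
from h import *
from rig import sensors
s=sensors.observe();Rt=np.array(s['tool_rot'])
print(shift(s,[.4460,-.3310,.19]))
# target: x down, y=(sin5,-cos5)
a=np.radians(5);y=np.array([np.sin(a),-np.cos(a),0]);x=np.array([0,0,-1.]);M=np.c_[x,y,np.cross(x,y)]
print(R.from_matrix(Rt.T@M).as_rotvec(degrees=True)/6)
```

```text
[  2.64512583  -2.28305184 -10.24785352]
[ 3.49112170e+00 -2.01547428e-04  6.02466384e-03]
```

>>> {"op": "arm_command", "data": {
  "plan": [
    [[0.3, -0.4, -1.8, 0.7, 0, 0], [0.7, -0.8, -3.6, 1.4, 0, 0], [1.1, -1.2, -5.4, 2.1, 0, 0], [1.5, -1.6, -7.2, 2.8, 0, 0], [1.9, -2.0, -9.0, 3.3, 0, 0], [2.3, -2.28, -10.0, 3.49, 0, 0], [2.65, -2.28, -10.25, 3.49, 0, 0], [2.65, -2.28, -10.25, 3.49, 0, 0], [2.65, -2.28, -10.25, 3.49, 0, 0], [2.65, -2.28, -10.25, 3.49, 0, 0]]
  ],
  "jaw": 0
}}

```text
time_s: 1.25
position: [0.4454, -0.3323, 0.1906]
tool_rot: [[0.0, 0.086, -0.996], [-0.001, -0.996, -0.086], [-1.0, 0.001, -0.0]]
ft_force: [-0.5, -0.2, -0.0]
grip_width: 0.0852
```

Run:
```python
from h import *
from rig import sensors,get_image
s=sensors.observe();print(s['time_s'],s['position'],np.round(s['tool_rot'],3),s['ft_force'],s['q'])
w=get_image('wrist');cv2.imwrite('pics/w1.png',cv2.convertScaleAbs(w['img'][:,:,::-1],alpha=1.5))
print(proj(w,[.446,-.331,.12]),proj(w,[.5083,-.3242,.12]),w['T'].round(3).tolist())
print(shift(s,[.446,-.331,.098]))
```

```text
1.25 [ 0.44539618 -0.33231307  0.19058244] [[ 0.     0.086 -0.996]
 [-0.001 -0.996 -0.086]
 [-1.     0.001 -0.   ]] [-0.5092484  -0.20372376 -0.01505734] [-4.89298593e+01  2.55427037e+01  7.97034831e+01 -9.46537959e-03
  7.47061152e+01  3.61560383e+01]
(np.float64(311.14952814064713), np.float64(220.52338634502905)) (np.float64(308.5732288719816), np.float64(125.32091670254496)) [[0.086, 0.953, 0.289, 0.519], [-0.996, 0.082, 0.026, -0.326], [0.001, -0.29, 0.957, 0.309], [0.0, 0.0, 0.0, 1.0]]
[ 3.70326831 -0.05309686 -0.02722293]
```

View pics/w1.png

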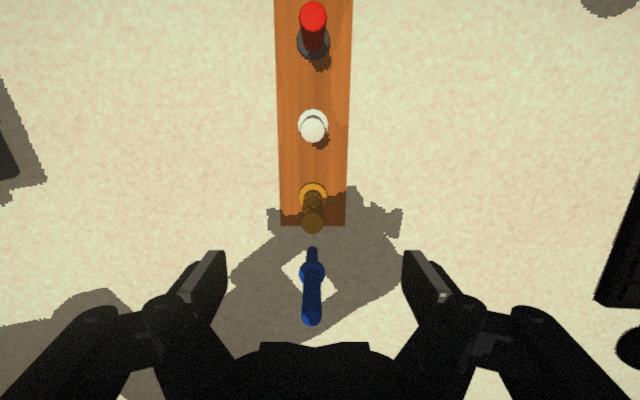

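The drift's top shows at (312,223), within 2.5 px of the prediction. The white punch is at (313,127), the red driver at (313,15) and the blue look-alike at (312,290). Descending to grip.

>>> {"op": "arm_command", "data": {
  "plan": [
    [[0.9, -0.03, 0, 0, 0, 0], [1.8, -0.03, 0, 0, 0, 0], [2.7, -0.03, 0, 0, 0, 0], [3.4, -0.03, 0, 0, 0, 0], [3.7, -0.03, 0, 0, 0, 0], [3.7, -0.03, 0, 0, 0, 0]]
  ]
}}

```text
time_s: 1.9
position: [0.4456, -0.3308, 0.0972]
tool_rot: [[-0.001, 0.086, -0.996], [0.001, -0.996, -0.086], [-1.0, -0.001, 0.001]]
ft_force: [-0.1, -0.1, -0.8]
grip_width: 0.0856
```

>>> {"op": "arm_command", "data": {
  "plan": [
    [[0, 0, 0, 0, 0, 0], [0, 0, 0, 0, 0, 0], [0, 0, 0, 0, 0, 0], [0, 0, 0, 0, 0, 0], [0, 0, 0, 0, 0, 0], [0, 0, 0, 0, 0, 0], [0, 0, 0, 0, 0, 0]]
  ],
  "jaw": 1,
  "newtons": 80
}}

```text
time_s: 2.6
position: [0.4462, -0.3306, 0.098]
tool_rot: [[0.0, 0.087, -0.996], [-0.001, -0.996, -0.087], [-1.0, 0.001, -0.0]]
ft_force: [-0.9, 0.4, 6.4]
grip_width: 0.0138
```

>>> {"op": "arm_command", "data": {
  "plan": [
    [[-0.2, 0, 0, 0, 0, 0], [-0.7, 0, 0, 0, 0, 0], [-1.5, 0, 0, 0, 0, 0], [-2.5, 0, 0, 0, 0, 0], [-3.5, 0, 0, 0, 0, 0], [-4.5, 0, 0, 0, 0, 0], [-5.2, 0, 0, 0, 0, 0], [-5.2, 0, 0, 0, 0, 0], [-5.2, 0, 0, 0, 0, 0]]
  ]
}}

```text
time_s: 3.5
position: [0.4458, -0.3301, 0.2267]
tool_rot: [[-0.001, 0.087, -0.996], [0.001, -0.996, -0.087], [-1.0, -0.001, 0.001]]
ft_force: [-0.3, -0.1, -1.7]
grip_width: 0.0139
```

Run:
```python
from h import *
from rig import sensors,get_image
s=sensors.observe();print(s['time_s'],s['position'],s['ft_force'],s['wrist_torque'],s['grip_width'])
p=np.array(s['position']);ims=[]
for n in('scene','side'):
    d=get_image(n);np.savez(f'pics/{n}2.npz',**d)
    u,v=proj(d,p-[0,0,.05]);u=int(u);v=int(v);print(n,u-50,v-50, proj(d,p-[0,0,.093]))
    ims.append(cv2.resize(cv2.convertScaleAbs(d['img'][v-50:v+50,u-50:u+50,::-1],alpha=1.5),(400,400),interpolation=cv2.INTER_CUBIC))
cv2.imwrite('pics/g2.png',np.hstack(ims))
```

```text
3.5 [ 0.44578819 -0.33011861  0.22672034] [-0.25124817 -0.13590386 -1.6503264 ] [ 0.05522526 -0.02268128  0.00063808] 0.0138740591269519
scene 185 62 (np.float64(237.57471950816011), np.float64(124.77273350741403))
side 241 213 (np.float64(292.1907652638142), np.float64(286.6684339222544))
```

View pics/g2.png

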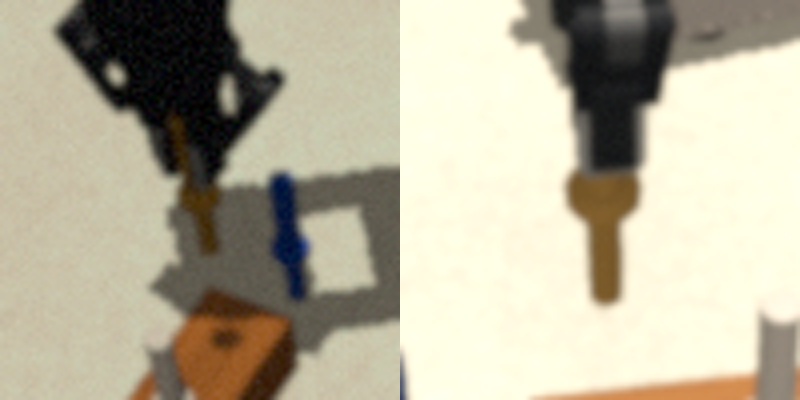

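Gripped well: the nose end shows at scene (237.3,124.5) and side (292.3,288), which matches 93.5 mm below the TCP and hanging upright. Moving over the cup.

>>> {"op": "arm_command", "data": {
  "plan": [
    [[-0.2, -0.8, -0.3, 0, 0, 0], [-0.5, -2.2, -0.8, 0, 0, 0], [-0.9, -3.8, -1.4, 0, 0, 0], [-0.95, -5.4, -2.0, 0, 0, 0], [-0.95, -7.0, -2.6, 0, 0, 0], [-0.95, -8.6, -3.2, 0, 0, 0], [-0.95, -10.2, -3.8, 0, 0, 0], [-0.95, -11.8, -4.4, 0, 0, 0], [-0.95, -13.4, -5.0, 0, 0, 0], [-0.95, -15.0, -5.6, 0, 0, 0]]
  ]
}}

```text
time_s: 4.6
position: [0.5527, 0.0571, 0.2501]
tool_rot: [[-0.002, 0.087, -0.996], [0.0, -0.996, -0.087], [-1.0, -0.0, 0.002]]
ft_force: [1.8, -0.8, -2.3]
grip_width: 0.0142
```

>>> {"op": "arm_command", "data": {
  "plan": [
    [[0, -1.6, -0.6, 0, 0, 0], [0, -3.0, -1.2, 0, 0, 0], [0, -3.9, -1.5, 0, 0, 0], [0, -4.25, -1.62, 0, 0, 0], [0, -4.25, -1.62, 0, 0, 0], [0, -4.25, -1.62, 0, 0, 0]]
  ]
}}

```text
time_s: 5.2
position: [0.5837, 0.1638, 0.2508]
tool_rot: [[-0.001, 0.087, -0.996], [-0.001, -0.996, -0.087], [-1.0, 0.0, 0.001]]
ft_force: [0.5, -0.1, -1.6]
grip_width: 0.0142
```

Run:
```python
from h import *
from rig import sensors,get_image
s=sensors.observe();print(s['time_s'],s['position'],np.round(s['tool_rot'],3).tolist(),s['ft_force'],np.round(s['q'],1))
d=get_image('wrist');np.savez('pics/wrist3.npz',**d)
print(proj(d,[.5835,.165,.111]),d['T'].round(3).tolist())
cv2.imwrite('pics/w3.png',cv2.convertScaleAbs(d['img'][:,:,::-1],alpha=1.5))
```

```text
5.2 [0.58368552 0.16380629 0.25078029] [[-0.001, 0.087, -0.996], [-0.001, -0.996, -0.087], [-1.0, 0.0, 0.001]] [ 0.48329118 -0.06639775 -1.62196958] [ 4.5 27.8 65.3 -0.  86.9 89.5]
(np.float64(311.88002990796514), np.float64(193.25686693813617)) [[0.087, 0.953, 0.291, 0.657], [-0.996, 0.083, 0.026, 0.17], [0.001, -0.292, 0.956, 0.369], [0.0, 0.0, 0.0, 1.0]]
```

View pics/w3.png

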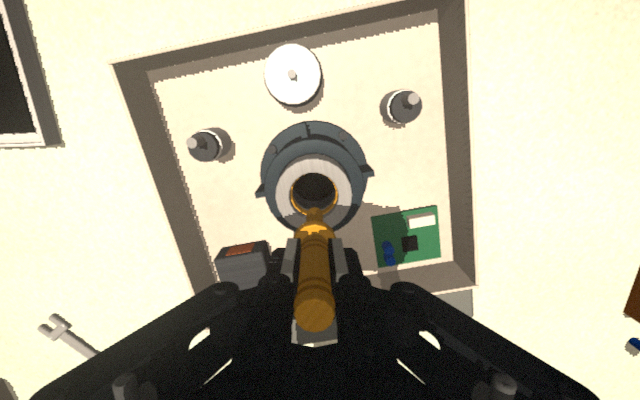

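```bash
cat > rim.py <<'E'
from h import *
from scipy.optimize import least_squares
from scipy.ndimage import map_coordinates,gaussian_filter
def edge(d,c,r0,lo,hi,sign):
    g=gaussian_filter(cv2.cvtColor(d['img'],cv2.COLOR_RGB2GRAY).astype(float),.7)
    out=[]
    for t in np.radians(np.arange(0,360,6)):
        rr=np.arange(lo,hi,.0003);uv=np.array([proj(d,c+r*np.array([np.cos(t),np.sin(t),0])) for r in rr])
        gr=sign*np.gradient(map_coordinates(g,[uv[:,1],uv[:,0]],order=1));i=gr.argmax()
        if 1<i<len(rr)-2: out.append((uv[i],gr[i]))
    return np.array([o[0] for o in out])
def fit(d,c,r0,lo,hi,sign):
    for _ in range(3):
        P=edge(d,c,r0,lo,hi,sign);X=np.array([atz(d,u,v,c[2]) for u,v in P])
        f=least_squares(lambda p:np.hypot(X[:,0]-p[0],X[:,1]-p[1])-p[2],[c[0],c[1],r0],loss='soft_l1',f_scale=.0005)
        c=np.array([f.x[0],f.x[1],c[2]])
    return f.x,len(X),np.median(abs(f.fun))
E
python3 - <<'E'
from rim import *
from rig import get_image
L=lambda p:dict(np.load(p))
D={'scene':get_image('scene'),'side':get_image('side'),'wrist':L('pics/wrist3.npz')}
D['scene']['img']=cv2.imread('pics/scene0.png')[:,:,::-1];D['side']['img']=cv2.imread('pics/side0.png')[:,:,::-1]
for z in(.108,.112,.116):
  for n,d in D.items():
    for r,lo,hi,s in((.022,.017,.028,1),(.035,.030,.041,-1)):
        f,k,e=fit(d,np.array([.5835,.165,z]),r,lo,hi,s);print(z,n,(f*1e3).round(1),k,(e*1e3).round(2))
E
```

```text
0.108 scene [579.7 162.7  21.2] 60 0.5
0.108 scene [581.6 162.5  34.2] 60 0.65
0.108 side [584.9 171.6  20.2] 56 0.9
0.108 side [584.3 171.1  35.6] 57 1.35
0.108 wrist [579.9 164.1  21.8] 53 0.37
0.108 wrist [579.8 163.4  34.8] 59 0.03
0.112 scene [581.5 163.   21.1] 60 0.59
0.112 scene [583.5 162.8  34.1] 60 0.74
0.112 side [583.5 163.   20. ] 56 0.75
0.112 side [583.3 162.9  35.5] 58 1.26
0.112 wrist [580.8 164.1  21.7] 52 0.49
0.112 wrist [581.  163.5  34.2] 59 0.08
0.116 scene [583.4 163.3  21.1] 60 0.51
0.116 scene [585.3 163.1  34. ] 60 0.67
0.116 side [582.5 155.3  19.8] 54 0.63
0.116 side [581.9 155.   34.7] 55 1.43
0.116 wrist [581.8 164.   21.6] 52 0.41
0.116 wrist [582.2 163.6  33.7] 60 0.16
```

>>> {"op": "arm_command", "data": {
  "plan": [
    [[0.1, 0.5, 0.07, 0, 0, 0], [0.3, 1.0, 0.07, 0, 0, 0], [0.7, 1.12, 0.07, 0, 0, 0], [1.1, 1.12, 0.07, 0, 0, 0], [1.4, 1.12, 0.07, 0, 0, 0], [1.6, 1.12, 0.07, 0, 0, 0], [1.6, 1.12, 0.07, 0, 0, 0], [1.6, 1.12, 0.07, 0, 0, 0]]
  ]
}}

```text
time_s: 6.15
position: [0.5847, 0.137, 0.2115]
tool_rot: [[0.0, 0.088, -0.996], [0.0, -0.996, -0.088], [-1.0, -0.0, -0.0]]
ft_force: [0.1, 0.1, -1.3]
grip_width: 0.0141
```

>>> {"op": "arm_command", "data": {
  "plan": [
    [[0.02, 0, 0, 0, 0, 0], [0.04, 0, 0, 0, 0, 0], [0.06, 0, 0, 0, 0, 0], [0.08, 0, 0, 0, 0, 0], [0.1, 0, 0, 0, 0, 0], [0.12, 0, 0, 0, 0, 0], [0.12, 0, 0, 0, 0, 0]]
  ]
}}

```text
time_s: 6.85
position: [0.5845, 0.1366, 0.2082]
tool_rot: [[-0.0, 0.087, -0.996], [-0.0, -0.996, -0.087], [-1.0, -0.0, 0.0]]
ft_force: [-0.1, 0.1, -1.5]
grip_width: 0.0144
```

>>> {"op": "arm_command", "data": {
  "plan": [
    [[0.015, 0, 0, 0, 0, 0], [0.03, 0, 0, 0, 0, 0], [0.045, 0, 0, 0, 0, 0], [0.06, 0, 0, 0, 0, 0], [0.075, 0, 0, 0, 0, 0], [0.09, 0, 0, 0, 0, 0], [0.09, 0, 0, 0, 0, 0]]
  ]
}}

```text
time_s: 7.55
position: [0.5845, 0.1367, 0.206]
tool_rot: [[-0.0, 0.087, -0.996], [-0.0, -0.996, -0.087], [-1.0, -0.0, 0.0]]
ft_force: [-0.8, -0.2, -0.9]
grip_width: 0.0138
```

>>> {"op": "arm_command", "data": {
  "plan": [
    [[0.01, 0, 0, 0, 0, 0], [0.02, 0, 0, 0, 0, 0], [0.03, 0, 0, 0, 0, 0], [0.04, 0, 0, 0, 0, 0], [0.05, 0, 0, 0, 0, 0], [0.06, 0, 0, 0, 0, 0], [0.06, 0, 0, 0, 0, 0]]
  ]
}}

```text
time_s: 8.25
position: [0.5846, 0.1367, 0.2049]
tool_rot: [[0.001, 0.087, -0.996], [0.0, -0.996, -0.087], [-1.0, 0.0, -0.001]]
ft_force: [-0.8, 0.2, 1.4]
grip_width: 0.014
```

>>> {"op": "arm_command", "data": {
  "plan": [
    [[-0.25, 0, 0, 0, 0, 0], [-0.3, -0.9, 0, 0, 0, 0], [-0.3, -1.8, 0, 0, 0, 0], [-0.3, -2.24, 0, 0, 0, 0], [-0.15, -2.24, 0, 0, 0, 0], [-0.1, -2.24, 0, 0, 0, 0], [-0.06, -2.24, 0, 0, 0, 0], [-0.03, -2.24, 0, 0, 0, 0], [0, -2.24, 0, 0, 0, 0], [0, -2.24, 0, 0, 0, 0]]
  ]
}}

```text
time_s: 9.25
position: [0.5797, 0.1921, 0.2045]
tool_rot: [[-0.0, 0.087, -0.996], [-0.0, -0.996, -0.087], [-1.0, 0.0, 0.0]]
ft_force: [-0.2, -0.6, -1.5]
grip_width: 0.014
```

>>> {"op": "arm_command", "data": {
  "plan": [
    [[0.01, 0, 0, 0, 0, 0], [0.02, 0, 0, 0, 0, 0], [0.03, 0, 0, 0, 0, 0], [0.04, 0, 0, 0, 0, 0], [0.05, 0, 0, 0, 0, 0], [0.05, 0, 0, 0, 0, 0]]
  ]
}}

```text
time_s: 9.85
position: [0.5799, 0.1925, 0.204]
tool_rot: [[0.001, 0.087, -0.996], [0.0, -0.996, -0.087], [-1.0, 0.0, -0.001]]
ft_force: [-1.5, -0.8, 4.6]
grip_width: 0.0141
```

>>> {"op": "arm_command", "data": {
  "plan": [
    [[-0.2, 0, 0, 0, 0, 0], [-0.25, 0.5, 0.5, 0, 0, 0], [-0.25, 1.0, 1.0, 0, 0, 0], [-0.18, 1.12, 1.12, 0, 0, 0], [-0.14, 1.12, 1.12, 0, 0, 0], [-0.11, 1.12, 1.12, 0, 0, 0], [-0.08, 1.12, 1.12, 0, 0, 0], [-0.05, 1.12, 1.12, 0, 0, 0], [-0.05, 1.12, 1.12, 0, 0, 0]]
  ]
}}

```text
time_s: 10.75
position: [0.5544, 0.1624, 0.2044]
tool_rot: [[-0.0, 0.088, -0.996], [0.0, -0.996, -0.088], [-1.0, -0.0, 0.0]]
ft_force: [0.6, 0.9, -1.6]
grip_width: 0.014
```

>>> {"op": "arm_command", "data": {
  "plan": [
    [[-0.2, 0, 0, 0, 0, 0], [-0.25, 0, -0.9, 0, 0, 0], [-0.25, 0, -1.8, 0, 0, 0], [-0.18, 0, -2.24, 0, 0, 0], [-0.13, 0, -2.24, 0, 0, 0], [-0.09, 0, -2.24, 0, 0, 0], [-0.06, 0, -2.24, 0, 0, 0], [-0.03, 0, -2.24, 0, 0, 0], [0, 0, -2.24, 0, 0, 0], [0, 0, -2.24, 0, 0, 0]]
  ]
}}

```text
time_s: 11.75
position: [0.6098, 0.167, 0.2049]
tool_rot: [[0.0, 0.087, -0.996], [0.0, -0.996, -0.087], [-1.0, -0.0, -0.0]]
ft_force: [-0.4, -0.9, -1.5]
grip_width: 0.014
```

>>> {"op": "arm_command", "data": {
  "plan": [
    [[-0.15, 0.4, 0.4, 0, 0, 0], [-0.18, 0.9, 0.9, 0, 0, 0], [-0.15, 1.12, 1.12, 0, 0, 0], [-0.08, 1.12, 1.12, 0, 0, 0], [-0.03, 1.12, 1.12, 0, 0, 0], [0.02, 1.12, 1.12, 0, 0, 0], [0.06, 1.12, 1.12, 0, 0, 0], [0.09, 1.12, 1.12, 0, 0, 0], [0.12, 1.12, 1.12, 0, 0, 0], [0.12, 1.12, 1.12, 0, 0, 0]]
  ]
}}

```text
time_s: 12.75
position: [0.5853, 0.1367, 0.2031]
tool_rot: [[0.003, 0.088, -0.996], [-0.001, -0.996, -0.088], [-1.0, 0.001, -0.003]]
ft_force: [-1.4, -2.5, 8.7]
grip_width: 0.0141
```

>>> {"op": "arm_command", "data": {
  "plan": [
    [[-0.02, 0, 0, 0, 0, 0], [-0.02, 0, 0, 0, 0, 0], [-0.02, 0, 0, 0, 0, 0]]
  ]
}}

```text
time_s: 13.05
position: [0.5852, 0.1367, 0.2032]
tool_rot: [[0.002, 0.088, -0.996], [-0.001, -0.996, -0.088], [-1.0, 0.001, -0.002]]
ft_force: [-2.6, -1.6, 6.2]
grip_width: 0.0139
```

>>> {"op": "arm_command", "data": {
  "plan": [
    [[-0.02, 0, 0, 0, 0, 0], [-0.02, 0, 0, 0, 0, 0]]
  ]
}}

```text
time_s: 13.25
position: [0.5851, 0.1367, 0.2032]
tool_rot: [[0.001, 0.087, -0.996], [-0.001, -0.996, -0.087], [-1.0, 0.001, -0.001]]
ft_force: [-0.4, -2.0, 6.0]
grip_width: 0.0142
```

>>> {"op": "arm_command", "data": {
  "plan": [
    [[-0.18, -0.1, 0, 0, 0, 0], [-0.2, -0.9, 0, 0, 0, 0], [-0.2, -1.8, 0, 0, 0, 0], [-0.14, -2.24, 0, 0, 0, 0], [-0.08, -2.24, 0, 0, 0, 0], [-0.02, -2.24, 0, 0, 0, 0], [0.03, -2.24, 0, 0, 0, 0], [0.08, -2.24, 0, 0, 0, 0], [0.08, -2.24, 0, 0, 0, 0], [0.08, -2.24, 0, 0, 0, 0]]
  ]
}}

```text
time_s: 14.25
position: [0.5799, 0.1928, 0.2023]
tool_rot: [[0.002, 0.087, -0.996], [0.003, -0.996, -0.087], [-1.0, -0.003, -0.002]]
ft_force: [-3.3, 4.2, 9.7]
grip_width: 0.0145
```

>>> {"op": "arm_command", "data": {
  "plan": [
    [[-0.24, 0.1, 0, 0, 0, 0], [-0.26, 0.9, 0, 0, 0, 0], [-0.26, 1.8, 0, 0, 0, 0], [-0.2, 2.24, 0, 0, 0, 0], [-0.14, 2.24, 0, 0, 0, 0], [-0.08, 2.24, 0, 0, 0, 0], [-0.03, 2.24, 0, 0, 0, 0], [0.02, 2.24, 0, 0, 0, 0], [0.02, 2.24, 0, 0, 0, 0], [0.02, 2.24, 0, 0, 0, 0]]
  ]
}}

```text
time_s: 15.25
position: [0.585, 0.1364, 0.2018]
tool_rot: [[0.003, 0.088, -0.996], [-0.003, -0.996, -0.088], [-1.0, 0.003, -0.003]]
ft_force: [-1.8, -5.3, 9.4]
grip_width: 0.0141
```

>>> {"op": "arm_command", "data": {
  "plan": [
    [[-0.24, -0.1, 0.1, 0, 0, 0], [-0.26, -0.6, 0.6, 0, 0, 0], [-0.26, -1.12, 1.12, 0, 0, 0], [-0.2, -1.12, 1.12, 0, 0, 0], [-0.14, -1.12, 1.12, 0, 0, 0], [-0.08, -1.12, 1.12, 0, 0, 0], [-0.03, -1.12, 1.12, 0, 0, 0], [0.02, -1.12, 1.12, 0, 0, 0], [0.02, -1.12, 1.12, 0, 0, 0], [0.02, -1.12, 1.12, 0, 0, 0]]
  ]
}}

```text
time_s: 16.25
position: [0.5547, 0.162, 0.2008]
tool_rot: [[0.002, 0.087, -0.996], [0.001, -0.996, -0.087], [-1.0, -0.0, -0.002]]
ft_force: [-2.7, 0.9, 8.8]
grip_width: 0.0141
```

>>> {"op": "arm_command", "data": {
  "plan": [
    [[-0.24, 0, -0.1, 0, 0, 0], [-0.26, 0, -0.9, 0, 0, 0], [-0.26, 0, -1.8, 0, 0, 0], [-0.2, 0, -2.24, 0, 0, 0], [-0.14, 0, -2.24, 0, 0, 0], [-0.08, 0, -2.24, 0, 0, 0], [-0.03, 0, -2.24, 0, 0, 0], [0, 0, -2.24, 0, 0, 0], [0, 0, -2.24, 0, 0, 0], [0, 0, -2.24, 0, 0, 0]]
  ]
}}

```text
time_s: 17.25
position: [0.6107, 0.1667, 0.2018]
tool_rot: [[0.006, 0.087, -0.996], [-0.0, -0.996, -0.087], [-1.0, 0.001, -0.005]]
ft_force: [1.4, -1.3, 7.2]
grip_width: 0.0143
```

>>> {"op": "arm_command", "data": {
  "plan": [
    [[-0.18, 0.1, 0.1, 0, 0, 0], [-0.2, 0.6, 0.6, 0, 0, 0], [-0.2, 1.12, 1.12, 0, 0, 0], [-0.14, 1.12, 1.12, 0, 0, 0], [-0.08, 1.12, 1.12, 0, 0, 0], [-0.02, 1.12, 1.12, 0, 0, 0], [0.03, 1.12, 1.12, 0, 0, 0], [0.06, 1.12, 1.12, 0, 0, 0], [0.08, 1.12, 1.12, 0, 0, 0], [0.08, 1.12, 1.12, 0, 0, 0]]
  ]
}}

```text
time_s: 18.25
position: [0.5849, 0.1366, 0.199]
tool_rot: [[0.002, 0.088, -0.996], [-0.001, -0.996, -0.088], [-1.0, 0.001, -0.002]]
ft_force: [-2.9, -3.6, 9.0]
grip_width: 0.0141
```

>>> {"op": "arm_command", "data": {
  "plan": [
    [[-0.24, -0.1, 0, 0, 0, 0], [-0.26, -0.9, 0, 0, 0, 0], [-0.26, -1.8, 0, 0, 0, 0], [-0.2, -2.24, 0, 0, 0, 0], [-0.14, -2.24, 0, 0, 0, 0], [-0.1, -2.24, 0, 0, 0, 0], [-0.06, -2.24, 0, 0, 0, 0], [-0.02, -2.24, 0, 0, 0, 0], [0, -2.24, 0, 0, 0, 0], [0, -2.24, 0, 0, 0, 0]]
  ]
}}

```text
time_s: 19.25
position: [0.5802, 0.1932, 0.1995]
tool_rot: [[0.003, 0.087, -0.996], [0.003, -0.996, -0.087], [-1.0, -0.003, -0.004]]
ft_force: [-1.8, 5.5, 9.9]
grip_width: 0.0142
```

>>> {"op": "arm_command", "data": {
  "plan": [
    [[-0.24, 0.1, 0.1, 0, 0, 0], [-0.26, 0.6, 0.6, 0, 0, 0], [-0.26, 1.12, 1.12, 0, 0, 0], [-0.2, 1.12, 1.12, 0, 0, 0], [-0.14, 1.12, 1.12, 0, 0, 0], [-0.1, 1.12, 1.12, 0, 0, 0], [-0.06, 1.12, 1.12, 0, 0, 0], [-0.02, 1.12, 1.12, 0, 0, 0], [0, 1.12, 1.12, 0, 0, 0], [0, 1.12, 1.12, 0, 0, 0]]
  ]
}}

```text
time_s: 20.25
position: [0.5547, 0.1624, 0.1987]
tool_rot: [[0.002, 0.088, -0.996], [0.0, -0.996, -0.088], [-1.0, 0.0, -0.002]]
ft_force: [-1.6, 0.3, 6.3]
grip_width: 0.0142
```

>>> {"op": "arm_command", "data": {
  "plan": [
    [[-0.24, 0, -0.1, 0, 0, 0], [-0.26, 0, -0.9, 0, 0, 0], [-0.26, 0, -1.8, 0, 0, 0], [-0.2, 0, -2.24, 0, 0, 0], [-0.14, 0, -2.24, 0, 0, 0], [-0.1, 0, -2.24, 0, 0, 0], [-0.06, 0, -2.24, 0, 0, 0], [-0.02, 0, -2.24, 0, 0, 0], [0, 0, -2.24, 0, 0, 0], [0, 0, -2.24, 0, 0, 0]]
  ]
}}

```text
time_s: 21.25
position: [0.6101, 0.1671, 0.1995]
tool_rot: [[0.003, 0.087, -0.996], [0.0, -0.996, -0.087], [-1.0, 0.0, -0.003]]
ft_force: [-0.0, 0.5, 7.7]
grip_width: 0.0142
```

>>> {"op": "arm_command", "data": {
  "plan": [
    [[-0.18, 0.1, 0.1, 0, 0, 0], [-0.2, 0.6, 0.6, 0, 0, 0], [-0.2, 1.12, 1.12, 0, 0, 0], [-0.14, 1.12, 1.12, 0, 0, 0], [-0.08, 1.12, 1.12, 0, 0, 0], [-0.02, 1.12, 1.12, 0, 0, 0], [0.03, 1.12, 1.12, 0, 0, 0], [0.07, 1.12, 1.12, 0, 0, 0], [0.1, 1.12, 1.12, 0, 0, 0], [0.1, 1.12, 1.12, 0, 0, 0]]
  ]
}}

```text
time_s: 22.25
position: [0.5851, 0.1367, 0.1965]
tool_rot: [[0.002, 0.088, -0.996], [-0.001, -0.996, -0.088], [-1.0, 0.001, -0.002]]
ft_force: [-1.4, -3.4, 9.1]
grip_width: 0.0142
```

>>> {"op": "arm_command", "data": {
  "plan": [
    [[-0.24, -0.1, 0, 0, 0, 0], [-0.28, -0.9, 0, 0, 0, 0], [-0.28, -1.8, 0, 0, 0, 0], [-0.22, -2.24, 0, 0, 0, 0], [-0.16, -2.24, 0, 0, 0, 0], [-0.12, -2.24, 0, 0, 0, 0], [-0.08, -2.24, 0, 0, 0, 0], [-0.04, -2.24, 0, 0, 0, 0], [0, -2.24, 0, 0, 0, 0], [0, -2.24, 0, 0, 0, 0]]
  ]
}}

```text
time_s: 23.25
position: [0.5802, 0.1931, 0.197]
tool_rot: [[0.003, 0.087, -0.996], [0.003, -0.996, -0.087], [-1.0, -0.003, -0.003]]
ft_force: [-1.4, 5.8, 9.7]
grip_width: 0.0144
```

>>> {"op": "arm_command", "data": {
  "plan": [
    [[-0.24, 0.1, 0.1, 0, 0, 0], [-0.28, 0.6, 0.6, 0, 0, 0], [-0.28, 1.12, 1.12, 0, 0, 0], [-0.22, 1.12, 1.12, 0, 0, 0], [-0.16, 1.12, 1.12, 0, 0, 0], [-0.1, 1.12, 1.12, 0, 0, 0], [-0.06, 1.12, 1.12, 0, 0, 0], [-0.02, 1.12, 1.12, 0, 0, 0], [0, 1.12, 1.12, 0, 0, 0], [0, 1.12, 1.12, 0, 0, 0]]
  ]
}}

```text
time_s: 24.25
position: [0.5547, 0.1624, 0.1963]
tool_rot: [[0.002, 0.088, -0.996], [0.0, -0.996, -0.088], [-1.0, 0.0, -0.002]]
ft_force: [-1.8, -0.5, 7.5]
grip_width: 0.0139
```

>>> {"op": "arm_command", "data": {
  "plan": [
    [[-0.24, 0, -0.1, 0, 0, 0], [-0.28, 0, -0.9, 0, 0, 0], [-0.28, 0, -1.8, 0, 0, 0], [-0.22, 0, -2.24, 0, 0, 0], [-0.16, 0, -2.24, 0, 0, 0], [-0.1, 0, -2.24, 0, 0, 0], [-0.06, 0, -2.24, 0, 0, 0], [-0.02, 0, -2.24, 0, 0, 0], [0.02, 0, -2.24, 0, 0, 0], [0.02, 0, -2.24, 0, 0, 0]]
  ]
}}

```text
time_s: 25.25
position: [0.61, 0.1671, 0.1964]
tool_rot: [[0.003, 0.087, -0.996], [0.0, -0.996, -0.087], [-1.0, -0.0, -0.003]]
ft_force: [-1.4, -0.2, 6.7]
grip_width: 0.0143
```

>>> {"op": "arm_command", "data": {
  "plan": [
    [[-0.18, 0.1, 0.1, 0, 0, 0], [-0.2, 0.6, 0.6, 0, 0, 0], [-0.2, 1.12, 1.12, 0, 0, 0], [-0.14, 1.12, 1.12, 0, 0, 0], [-0.08, 1.12, 1.12, 0, 0, 0], [-0.02, 1.12, 1.12, 0, 0, 0], [0.02, 1.12, 1.12, 0, 0, 0], [0.05, 1.12, 1.12, 0, 0, 0], [0.08, 1.12, 1.12, 0, 0, 0], [0.08, 1.12, 1.12, 0, 0, 0]]
  ]
}}

```text
time_s: 26.25
position: [0.5851, 0.1367, 0.194]
tool_rot: [[0.002, 0.088, -0.996], [-0.001, -0.996, -0.088], [-1.0, 0.001, -0.002]]
ft_force: [-2.8, -2.4, 9.1]
grip_width: 0.0143
```

>>> {"op": "arm_command", "data": {
  "plan": [
    [[-0.24, -0.1, 0, 0, 0, 0], [-0.28, -0.9, 0, 0, 0, 0], [-0.28, -1.8, 0, 0, 0, 0], [-0.22, -2.24, 0, 0, 0, 0], [-0.16, -2.24, 0, 0, 0, 0], [-0.12, -2.24, 0, 0, 0, 0], [-0.08, -2.24, 0, 0, 0, 0], [-0.04, -2.24, 0, 0, 0, 0], [0, -2.24, 0, 0, 0, 0], [0, -2.24, 0, 0, 0, 0]]
  ]
}}

```text
time_s: 27.25
position: [0.5801, 0.1931, 0.1945]
tool_rot: [[0.003, 0.087, -0.996], [0.003, -0.996, -0.087], [-1.0, -0.003, -0.003]]
ft_force: [-3.0, 5.4, 9.0]
grip_width: 0.0141
```

>>> {"op": "arm_command", "data": {
  "plan": [
    [[-0.22, 0.1, 0.1, 0, 0, 0], [-0.24, 0.6, 0.6, 0, 0, 0], [-0.24, 1.12, 1.12, 0, 0, 0], [-0.16, 1.12, 1.12, 0, 0, 0], [-0.1, 1.12, 1.12, 0, 0, 0], [-0.04, 1.12, 1.12, 0, 0, 0], [0.01, 1.12, 1.12, 0, 0, 0], [0.05, 1.12, 1.12, 0, 0, 0], [0.09, 1.12, 1.12, 0, 0, 0], [0.09, 1.12, 1.12, 0, 0, 0]]
  ]
}}

```text
time_s: 28.25
position: [0.5548, 0.1621, 0.1915]
tool_rot: [[0.002, 0.088, -0.996], [-0.001, -0.996, -0.088], [-1.0, 0.001, -0.001]]
ft_force: [-2.6, -2.5, 8.7]
grip_width: 0.0143
```

>>> {"op": "arm_command", "data": {
  "plan": [
    [[-0.24, 0, -0.1, 0, 0, 0], [-0.28, 0, -0.9, 0, 0, 0], [-0.28, 0, -1.8, 0, 0, 0], [-0.22, 0, -2.24, 0, 0, 0], [-0.16, 0, -2.24, 0, 0, 0], [-0.12, 0, -2.24, 0, 0, 0], [-0.08, 0, -2.24, 0, 0, 0], [-0.04, 0, -2.24, 0, 0, 0], [0.01, 0, -2.24, 0, 0, 0], [0.01, 0, -2.24, 0, 0, 0]]
  ]
}}

```text
time_s: 29.25
position: [0.611, 0.1673, 0.1925]
tool_rot: [[0.007, 0.087, -0.996], [0.001, -0.996, -0.087], [-1.0, -0.0, -0.007]]
ft_force: [3.2, 0.6, 8.0]
grip_width: 0.0142
```

>>> {"op": "arm_command", "data": {
  "plan": [
    [[-0.18, 0.1, 0.1, 0, 0, 0], [-0.22, 0.6, 0.6, 0, 0, 0], [-0.22, 1.12, 1.12, 0, 0, 0], [-0.14, 1.12, 1.12, 0, 0, 0], [-0.08, 1.12, 1.12, 0, 0, 0], [-0.02, 1.12, 1.12, 0, 0, 0], [0.02, 1.12, 1.12, 0, 0, 0], [0.05, 1.12, 1.12, 0, 0, 0], [0.08, 1.12, 1.12, 0, 0, 0], [0.08, 1.12, 1.12, 0, 0, 0]]
  ]
}}

```text
time_s: 30.25
position: [0.5849, 0.1368, 0.1904]
tool_rot: [[0.002, 0.088, -0.996], [-0.001, -0.996, -0.088], [-1.0, 0.001, -0.002]]
ft_force: [-4.8, -2.6, 16.4]
grip_width: 0.0137
```

>>> {"op": "arm_command", "data": {
  "plan": [
    [[-0.24, -0.1, 0, 0, 0, 0], [-0.28, -0.9, 0, 0, 0, 0], [-0.28, -1.8, 0, 0, 0, 0], [-0.22, -2.24, 0, 0, 0, 0], [-0.16, -2.24, 0, 0, 0, 0], [-0.12, -2.24, 0, 0, 0, 0], [-0.08, -2.24, 0, 0, 0, 0], [-0.04, -2.24, 0, 0, 0, 0], [0, -2.24, 0, 0, 0, 0], [0, -2.24, 0, 0, 0, 0]]
  ]
}}

```text
time_s: 31.25
position: [0.5802, 0.1937, 0.1909]
tool_rot: [[0.004, 0.088, -0.996], [0.004, -0.996, -0.088], [-1.0, -0.004, -0.004]]
ft_force: [-4.6, 8.0, 16.6]
grip_width: 0.0144
```

A and B have come up solid at about 18 N on the rim. Now I check C and D at the same level.

>>> {"op": "arm_command", "data": {
  "plan": [
    [[-0.22, 0.1, 0.1, 0, 0, 0], [-0.28, 0.6, 0.6, 0, 0, 0], [-0.28, 1.12, 1.12, 0, 0, 0], [-0.2, 1.12, 1.12, 0, 0, 0], [-0.14, 1.12, 1.12, 0, 0, 0], [-0.1, 1.12, 1.12, 0, 0, 0], [-0.06, 1.12, 1.12, 0, 0, 0], [-0.03, 1.12, 1.12, 0, 0, 0], [0, 1.12, 1.12, 0, 0, 0], [0, 1.12, 1.12, 0, 0, 0]]
  ]
}}

```text
time_s: 32.25
position: [0.555, 0.1623, 0.1902]
tool_rot: [[0.003, 0.088, -0.996], [-0.0, -0.996, -0.088], [-1.0, 0.001, -0.003]]
ft_force: [-3.6, -1.7, 14.8]
grip_width: 0.0139
```

>>> {"op": "arm_command", "data": {
  "plan": [
    [[-0.24, 0, -0.1, 0, 0, 0], [-0.28, 0, -0.9, 0, 0, 0], [-0.28, 0, -1.8, 0, 0, 0], [-0.22, 0, -2.24, 0, 0, 0], [-0.16, 0, -2.24, 0, 0, 0], [-0.12, 0, -2.24, 0, 0, 0], [-0.08, 0, -2.24, 0, 0, 0], [-0.04, 0, -2.24, 0, 0, 0], [0, 0, -2.24, 0, 0, 0], [0, 0, -2.24, 0, 0, 0]]
  ]
}}

```text
time_s: 33.25
position: [0.6105, 0.1672, 0.1908]
tool_rot: [[0.005, 0.087, -0.996], [0.001, -0.996, -0.087], [-1.0, -0.0, -0.005]]
ft_force: [0.5, 0.2, 11.5]
grip_width: 0.0145
```

>>> {"op": "arm_command", "data": {
  "plan": [
    [[0.01, 0, 0, 0, 0, 0], [0.02, 0, 0, 0, 0, 0], [0.03, 0, 0, 0, 0, 0], [0.04, 0, 0, 0, 0, 0], [0.05, 0, 0, 0, 0, 0], [0.05, 0, 0, 0, 0, 0], [0.05, 0, 0, 0, 0, 0]]
  ]
}}

```text
time_s: 33.95
position: [0.6107, 0.1672, 0.1905]
tool_rot: [[0.007, 0.087, -0.996], [0.001, -0.996, -0.087], [-1.0, -0.0, -0.007]]
ft_force: [-0.1, 0.4, 15.9]
grip_width: 0.014
```

>>> {"op": "arm_command", "data": {
  "plan": [
    [[0.01, 0, 0, 0, 0, 0], [0.02, 0, 0, 0, 0, 0], [0.02, 0, 0, 0, 0, 0], [0.02, 0, 0, 0, 0, 0]]
  ]
}}

```text
time_s: 34.35
position: [0.6108, 0.1672, 0.1904]
tool_rot: [[0.007, 0.087, -0.996], [0.001, -0.996, -0.087], [-1.0, -0.0, -0.007]]
ft_force: [-0.4, -0.6, 19.8]
grip_width: 0.0142
```

>>> {"op": "arm_command", "data": {
  "plan": [
    [[-0.26, 0, 0.1, 0, 0, 0], [-0.3, 0, 0.9, 0, 0, 0], [-0.3, 0, 1.8, 0, 0, 0], [-0.24, 0, 2.24, 0, 0, 0], [-0.18, 0, 2.24, 0, 0, 0], [-0.12, 0, 2.24, 0, 0, 0], [-0.08, 0, 2.24, 0, 0, 0], [-0.05, 0, 2.24, 0, 0, 0], [-0.03, 0, 2.24, 0, 0, 0], [-0.03, 0, 2.24, 0, 0, 0]]
  ]
}}

```text
time_s: 35.35
position: [0.5543, 0.1623, 0.19]
tool_rot: [[0.001, 0.088, -0.996], [0.0, -0.996, -0.088], [-1.0, -0.0, -0.001]]
ft_force: [-9.0, 0.0, 24.0]
grip_width: 0.0141
```

>>> {"op": "arm_command", "data": {
  "plan": [
    [[-0.22, 0.1, -0.1, 0, 0, 0], [-0.28, 0.6, -0.6, 0, 0, 0], [-0.28, 1.12, -1.12, 0, 0, 0], [-0.2, 1.12, -1.12, 0, 0, 0], [-0.14, 1.12, -1.12, 0, 0, 0], [-0.1, 1.12, -1.12, 0, 0, 0], [-0.06, 1.12, -1.12, 0, 0, 0], [-0.03, 1.12, -1.12, 0, 0, 0], [-0.01, 1.12, -1.12, 0, 0, 0], [-0.01, 1.12, -1.12, 0, 0, 0]]
  ]
}}

```text
time_s: 36.35
position: [0.5851, 0.1366, 0.1901]
tool_rot: [[0.005, 0.088, -0.996], [-0.001, -0.996, -0.088], [-1.0, 0.002, -0.005]]
ft_force: [-0.7, -3.7, 15.0]
grip_width: 0.0141
```

>>> {"op": "arm_command", "data": {
  "plan": [
    [[-0.24, -0.1, 0, 0, 0, 0], [-0.28, -0.9, 0, 0, 0, 0], [-0.28, -1.8, 0, 0, 0, 0], [-0.22, -2.24, 0, 0, 0, 0], [-0.16, -2.24, 0, 0, 0, 0], [-0.12, -2.24, 0, 0, 0, 0], [-0.08, -2.24, 0, 0, 0, 0], [-0.04, -2.24, 0, 0, 0, 0], [0, -2.24, 0, 0, 0, 0], [0, -2.24, 0, 0, 0, 0]]
  ]
}}

```text
time_s: 37.35
position: [0.5801, 0.1927, 0.1905]
tool_rot: [[0.004, 0.087, -0.996], [0.003, -0.996, -0.087], [-1.0, -0.002, -0.004]]
ft_force: [-5.4, 4.4, 19.0]
grip_width: 0.0146
```

>>> {"op": "arm_command", "data": {
  "plan": [
    [[-0.24, 0.1, 0, 0, 0, 0], [-0.28, 0.9, 0, 0, 0, 0], [-0.28, 1.8, 0, 0, 0, 0], [-0.2, 2.24, 0, 0, 0, 0], [-0.14, 2.24, 0, 0, 0, 0], [-0.1, 2.24, 0, 0, 0, 0], [-0.06, 2.24, 0, 0, 0, 0], [-0.02, 2.24, 0, 0, 0, 0], [0.02, 2.24, 0, 0, 0, 0], [0.02, 2.24, 0, 0, 0, 0]]
  ]
}}

```text
time_s: 38.35
position: [0.5853, 0.1365, 0.19]
tool_rot: [[0.005, 0.088, -0.996], [-0.002, -0.996, -0.088], [-1.0, 0.003, -0.005]]
ft_force: [-4.6, -6.3, 19.5]
grip_width: 0.0142
```

>>> {"op": "arm_command", "data": {
  "plan": [
    [[-0.24, -0.1, -0.1, 0, 0, 0], [-0.28, -0.6, -0.6, 0, 0, 0], [-0.28, -1.12, -1.12, 0, 0, 0], [-0.2, -1.12, -1.12, 0, 0, 0], [-0.14, -1.12, -1.12, 0, 0, 0], [-0.1, -1.12, -1.12, 0, 0, 0], [-0.06, -1.12, -1.12, 0, 0, 0], [-0.03, -1.12, -1.12, 0, 0, 0], [0, -1.12, -1.12, 0, 0, 0], [0, -1.12, -1.12, 0, 0, 0]]
  ]
}}

```text
time_s: 39.35
position: [0.6104, 0.1682, 0.1904]
tool_rot: [[0.006, 0.088, -0.996], [0.003, -0.996, -0.088], [-1.0, -0.002, -0.006]]
ft_force: [-2.5, 4.6, 18.0]
grip_width: 0.014
```

All four sides are solid at 19–25 N, with tip heights within 0.5 mm. Returning the drift.

>>> {"op": "arm_command", "data": {
  "plan": [
    [[-0.3, 0, 0, 0, 0, 0], [-1.0, 0, 0, 0, 0, 0], [-1.8, 0.2, 0.1, 0, 0, 0], [-2.4, 1.2, 0.5, 0, 0, 0], [-2.6, 2.7, 1.15, 0, 0, 0], [-2.6, 4.3, 1.85, 0, 0, 0], [-2.6, 5.9, 2.53, 0, 0, 0], [-2.6, 7.5, 3.22, 0, 0, 0], [-2.6, 9.1, 3.91, 0, 0, 0], [-2.6, 10.7, 4.6, 0, 0, 0]]
  ]
}}

```text
time_s: 40.35
position: [0.5174, -0.1109, 0.2515]
tool_rot: [[-0.001, 0.087, -0.996], [0.0, -0.996, -0.087], [-1.0, -0.0, 0.001]]
ft_force: [0.7, -0.6, -1.5]
grip_width: 0.0144
```

>>> {"op": "arm_command", "data": {
  "plan": [
    [[0, 1.6, 0.69, 0, 0, 0], [0, 3.2, 1.37, 0, 0, 0], [0, 4.8, 2.06, 0, 0, 0], [0, 6.4, 2.75, 0, 0, 0], [0.2, 7.6, 3.3, 0, 0, 0], [0.5, 8.3, 3.57, 0, 0, 0], [0.8, 8.55, 3.67, 0, 0, 0], [0.97, 8.55, 3.67, 0, 0, 0], [0.97, 8.55, 3.67, 0, 0, 0], [0.97, 8.55, 3.67, 0, 0, 0]]
  ]
}}

```text
time_s: 41.35
position: [0.4466, -0.3292, 0.2278]
tool_rot: [[0.0, 0.089, -0.996], [0.0, -0.996, -0.089], [-1.0, -0.0, -0.0]]
ft_force: [0.6, 0.3, -1.4]
grip_width: 0.0145
```

Run:
```python
from h import *
from rig import sensors,get_image
s=sensors.observe();print(s['time_s'],s['position'],np.round(s['tool_rot'],3).tolist(),s['ft_force'],s['grip_width'])
p=np.array(s['position']);ims=[]
for n in('scene','side'):
    d=get_image(n);np.savez(f'pics/{n}4.npz',**d)
    u,v=proj(d,p-[0,0,.07]);u=int(u);v=int(v);print(n,u-50,v-50, proj(d,p-[0,0,.0935]),proj(d,[.4455,-.331,.05]))
    ims.append(cv2.resize(cv2.convertScaleAbs(d['img'][v-50:v+50,u-50:u+50,::-1],alpha=1.5),(400,400),interpolation=cv2.INTER_CUBIC))
cv2.imwrite('pics/g4.png',np.hstack(ims))
```

```text
41.35 [ 0.44658709 -0.32921575  0.22775807] [[0.0, 0.089, -0.996], [0.0, -0.996, -0.089], [-1.0, -0.0, -0.0]] [ 0.60196361  0.34456695 -1.41857754] 0.014474137393704282
scene 186 68 (np.float64(237.66237940189723), np.float64(125.00295219546229)) (np.float64(241.6847594013795), np.float64(146.21307961459524))
side 242 223 (np.float64(292.74734359534534), np.float64(285.8882775213382)) (np.float64(293.17180284497107), np.float64(326.03555437401656))
```

View pics/g4.png

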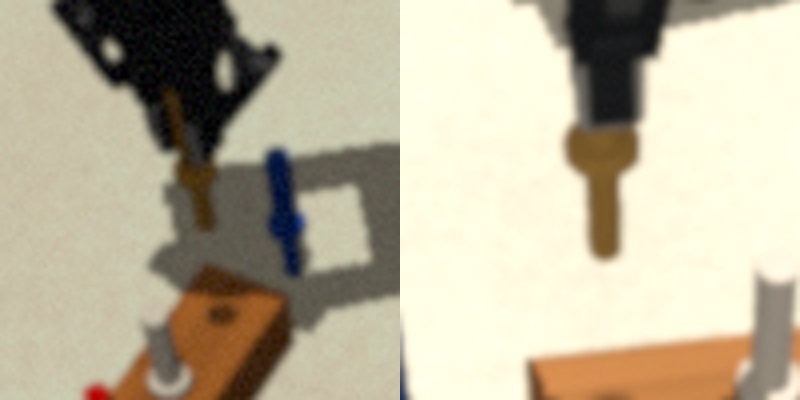

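The drift is unslipped and upright: its nose is at scene (237.5,124.8) and side (293,287.5), both as predicted. The hole is at scene (241.5,146.7), also as predicted. Lowering it in.

>>> {"op": "arm_command", "data": {
  "plan": [
    [[0.6, 0.03, 0, 0, 0, 0], [1.3, 0.03, 0.01, 0, 0, 0], [2.0, 0.03, 0.01, 0, 0, 0], [2.5, 0.03, 0.01, 0, 0, 0], [2.8, 0.03, 0.01, 0, 0, 0], [3.0, 0.03, 0.01, 0, 0, 0], [3.2, 0.03, 0.01, 0, 0, 0], [3.35, 0.03, 0.01, 0, 0, 0], [3.5, 0.03, 0.01, 0, 0, 0], [3.5, 0.03, 0.01, 0, 0, 0]]
  ]
}}

```text
time_s: 42.45
position: [0.4458, -0.3312, 0.1398]
tool_rot: [[-0.0, 0.087, -0.996], [0.0, -0.996, -0.087], [-1.0, -0.0, 0.0]]
ft_force: [0.4, 0.3, -1.1]
grip_width: 0.0142
```

>>> {"op": "arm_command", "data": {
  "plan": [
    [[0.2, 0, 0, 0, 0, 0], [0.5, 0, 0, 0, 0, 0], [0.8, 0, 0, 0, 0, 0], [1.1, 0, 0, 0, 0, 0], [1.3, 0, 0, 0, 0, 0], [1.45, 0, 0, 0, 0, 0], [1.55, 0, 0, 0, 0, 0], [1.6, 0, 0, 0, 0, 0], [1.6, 0, 0, 0, 0, 0]]
  ]
}}

```text
time_s: 43.35
position: [0.4459, -0.3312, 0.1001]
tool_rot: [[0.0, 0.087, -0.996], [-0.0, -0.996, -0.087], [-1.0, 0.0, -0.0]]
ft_force: [0.6, 0.1, -1.9]
grip_width: 0.0143
```

>>> {"op": "arm_command", "data": {
  "plan": [
    [[0.02, 0, 0, 0, 0, 0], [0.04, 0, 0, 0, 0, 0], [0.06, 0, 0, 0, 0, 0], [0.07, 0, 0, 0, 0, 0], [0.07, 0, 0, 0, 0, 0]]
  ]
}}

```text
time_s: 43.85
position: [0.4458, -0.3312, 0.0983]
tool_rot: [[-0.0, 0.087, -0.996], [0.0, -0.996, -0.087], [-1.0, -0.0, 0.0]]
ft_force: [0.1, 0.6, -1.6]
grip_width: 0.0141
```

>>> {"op": "arm_command", "data": {
  "plan": [
    [[0.02, 0, 0, 0, 0, 0], [0.04, 0, 0, 0, 0, 0], [0.06, 0, 0, 0, 0, 0], [0.06, 0, 0, 0, 0, 0]]
  ]
}}

```text
time_s: 44.25
position: [0.4459, -0.3313, 0.098]
tool_rot: [[0.001, 0.087, -0.996], [-0.001, -0.996, -0.087], [-1.0, 0.001, -0.001]]
ft_force: [-2.2, 3.0, 8.8]
grip_width: 0.0143
```

Resting on its collar now (about 10 N). I back off a hair, open, and retreat straight up.

>>> {"op": "arm_command", "data": {
  "plan": [
    [[-0.04, 0, 0, 0, 0, 0], [-0.04, 0, 0, 0, 0, 0], [-0.04, 0, 0, 0, 0, 0]]
  ]
}}

```text
time_s: 44.55
position: [0.4459, -0.3313, 0.098]
tool_rot: [[0.0, 0.087, -0.996], [-0.0, -0.996, -0.087], [-1.0, 0.0, -0.0]]
ft_force: [-0.2, 1.2, 3.2]
grip_width: 0.0141
```

>>> {"op": "arm_command", "data": {
  "plan": [
    [[0, 0, 0, 0, 0, 0], [0, 0, 0, 0, 0, 0], [0, 0, 0, 0, 0, 0], [0, 0, 0, 0, 0, 0], [0, 0, 0, 0, 0, 0], [0, 0, 0, 0, 0, 0], [0, 0, 0, 0, 0, 0], [0, 0, 0, 0, 0, 0]]
  ],
  "jaw": 0
}}

```text
time_s: 45.35
position: [0.4458, -0.3312, 0.0978]
tool_rot: [[0.0, 0.087, -0.996], [-0.0, -0.996, -0.087], [-1.0, 0.0, -0.0]]
ft_force: [0.6, 0.4, -0.3]
grip_width: 0.0858
```

>>> {"op": "arm_command", "data": {
  "plan": [
    [[-0.3, 0, 0, 0, 0, 0], [-0.9, 0, 0, 0, 0, 0], [-1.7, 0, 0, 0, 0, 0], [-2.7, 0, 0, 0, 0, 0], [-3.7, 0, 0, 0, 0, 0], [-4.7, 0, 0, 0, 0, 0], [-5.7, 0, 0, 0, 0, 0], [-6.2, 0, 0, 0, 0, 0], [-6.2, 0, 0, 0, 0, 0], [-6.2, 0, 0, 0, 0, 0]]
  ]
}}

```text
time_s: 46.35
position: [0.4457, -0.331, 0.2526]
tool_rot: [[-0.0, 0.087, -0.996], [0.0, -0.996, -0.087], [-1.0, -0.0, 0.0]]
ft_force: [0.1, 0.3, 0.2]
grip_width: 0.0855
```

Run:
```python
from rim import *
from rig import sensors,get_image
s=sensors.observe();print(s['time_s'],s['position'],s['ft_force'],s['grip_width'])
a,b=get_image('scene'),get_image('side')
def c(d,x,y,w,h): return cv2.resize(cv2.convertScaleAbs(d['img'][y:y+h,x:x+w,::-1],alpha=1.5),(400,300),interpolation=cv2.INTER_CUBIC)
cv2.imwrite("pics/end.png",np.vstack([np.hstack([c(a,190,95,100,75),c(b,225,270,160,120)]),np.hstack([c(a,350,240,100,75),c(b,304,130,80,60)])]))
```

```text
46.35 [ 0.44569076 -0.33102633  0.25255877] [0.09958149 0.27143206 0.17213263] 0.08549570276046305
```

View pics/end.png

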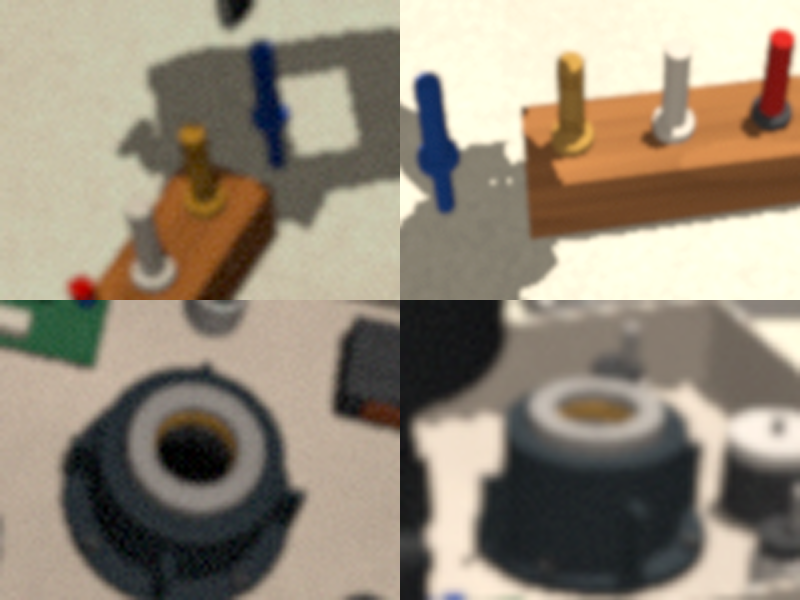

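The drift stands collar-down in its hole (scene crop (205,205), where it was before). The cup sits deep and square in the housing, and nothing else has moved.

```bash
python3 -c "
from rig import workorder
print(workorder.close_job())"
```

```text
the job is handed in; nothing more can be done
None
```

I tapped the cup down about 14 mm with the brass drift, working alternately on four sides of the rim, until it came up solid. Then I stood the drift back in its hole and handed the job in at about 46 s of the 72 s allowed.

- **Solid and square:** on the last taps every side held about 19.5 to 25.5 N on the rim without sinking, and the drift heights agreed within 0.5 mm. That is about half a degree at most.
- **Tap force:** most taps that moved the cup read about 9 to 12 N. The last check on the robot side read 25.5 N, above the 18 to 20 N I aimed for but below the 35 N limit. Force is only reported at the end of each move, so brief peaks in between were not seen.
- **One disagreement:** when the other three sides first came up solid (16 to 18 N), the far side read only 13 N. Pressed further it sank about 0.4 mm, then held at about 20 N on two checks.
- **Final picture:** the drift stands collar-down in its hole, the cup sits square in the housing, and the block, bystander tools and blue look-alike look unmoved. The gripper never touched the cup.

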